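# Third hand for a gas regulator

## Task

Take the gas controller out of service by pressing the end key beside the dial and then the end key farthest from the dial, one at a time and neither of the two middle keys. Then pick up the loose regulator and press its flat mounting face, upright, flush and centred, against the sprung pad of the mounting stand with a steady 10 N or so, the pad's pointer between the two fins and never pressed to the end of its travel, so that a colleague can screw it on. Finish while still holding it there clear of the bench with nothing but the regulator touching the stand, and leave everything else on the bench where it is.

Things in the scene. Friction and masses are not known exactly. Their poses are not given: they have to be found in the camera images.
- controller: fixed cream gas controller box 150 x 230 x 65 mm, four black keys in one row along its y axis (pitch 42 mm) 25 mm to its -x side of the middle, and a small black dial (24 mm across, 16 mm high) at the +y end of the box. Key tops are 87 mm above the bench. Origin: centre of the underside, z up
- key1 (a joint): spring key, round, black, 22 mm across; 0 = up, grows as it is pressed straight down to 0.006 m (4 N fully down, springs back); counts as pressed beyond 0.004 m. The END key of the row beside the dial (+y end)
- key1_top (a point): centre of the top of that key (moves with it); press from above with closed fingers, the nearest neighbour key is 42 mm away
- key2 (a joint): spring key, round, black, 22 mm across; 0 = up, grows as it is pressed straight down to 0.006 m (4 N fully down, springs back); counts as pressed beyond 0.004 m. Second from the dial: not to be pressed
- key3 (a joint): spring key, round, black, 22 mm across; 0 = up, grows as it is pressed straight down to 0.006 m (4 N fully down, springs back); counts as pressed beyond 0.004 m. Third from the dial: not to be pressed
- key4 (a joint): spring key, round, black, 22 mm across; 0 = up, grows as it is pressed straight down to 0.006 m (4 N fully down, springs back); counts as pressed beyond 0.004 m. The END key of the row farthest from the dial (-y end)
- key4_top (a point): centre of the top of that key (moves with it); press from above with closed fingers, the nearest neighbour key is 42 mm away
- regulator: loose gas regulator, about 0.3 kg: aluminium block 56 (x) x 44 (y) x 50 mm (z), black round gauge (36 mm across, 18 mm deep) on its -x face, low black knob (12 mm high) and brass stub on top; bare flat +x mounting face. Upright on the bench at the start, gauge towards the robot (yaw within 0.6 rad of 0). Origin: centre of underside. Grip across the 44 mm, 30 mm above the underside
- regulator_face (a point): centre of the regulator's flat mounting face (28 mm to +x of and 25 mm above the origin); axes as the regulator's
- stand: fixed stand: upright aluminium panel 250 mm wide, 115 mm high, on a steel foot (12 mm thick, 30 mm out in front). Sprung steel pad in the middle; a second, identical regulator already mounted 100 mm to +y of the pad; scale bar with two upright fins 96 mm to -y, tops 111 mm high. Origin: on the bench under the panel's middle; -x is the front, towards the robot
- pad_face (a point): centre of the front face of the sprung steel pad (64 mm wide, 56 mm high, 8 mm thick; face 60 mm in front of the panel's middle and 75 mm above the bench when at rest); x points into the panel (push direction), y left, z up; moves with the pad
- pad (a joint): how far the pad is pushed back towards the panel: 0 at rest, at most 0.036 m; spring 500 N/m from zero, so 10 N pushes it 20 mm. A thin pointer sticks out from the pad level with its front face and passes by the scale bar; the two fins stand at 14 mm (7 N) and 26 mm (13 N) of travel, 10 N is midway
- filter: grey plastic gas filter bowl, 48 mm across, 55 mm high, standing (bystander)
- weight: steel balance weight with a knob, 42 mm across, 54 mm high (bystander)
- jar: jar of sample pellets, 64 mm across, 80 mm high (bystander)
- screwdriver: black-handled screwdriver lying down (bystander)
- wrench: steel wrench lying down (bystander)
- calculator: black pocket calculator 120 x 75 x 12 mm (bystander)
- mouse: black computer mouse 62 mm across, 34 mm high, on its mat (bystander)
Things that resemble listed ones, but are neither listed nor needed, are in the scene too. Leave any purple look-alike of the regulator alone.

How it is judged:
On the way, in this order (a step that is already met when the one before it is completed fails the run):
1. the end key beside the dial is pressed, alone (value of joint key1 above 0.004 m and value of joint key4 below 0.002 m), for 0.05 s.
2. then the end key farthest from the dial is pressed, alone (value of joint key4 above 0.004 m and value of joint key1 below 0.002 m), for 0.05 s.
3. then the regulator is held against the pad with a steady force in the band (value of joint pad between 0.013 and 0.027 m and contact force between regulator and stand between 6 and 14.5 N and x of regulator_face in the frame of pad_face between -0.006 and 0.006 m and y of regulator_face in the frame of pad_face between -0.009 and 0.009 m and z of regulator_face in the frame of pad_face between -0.011 and 0.011 m and angle between the x axis of regulator and the x axis of pad_face, either way round below 0.13 rad and angle between regulator's own z axis and vertical below 0.13 rad and height (world z) of regulator above 0.035 m and contact force between the fingers and regulator above 2 N and contact force between each of the arm, the fingers and stand below 0.5 N and linear speed of regulator below 0.02 m/s), for 1 s.
At the end, for the whole second after the job is handed in: The robot still holds the regulator in the air against the pad: pad pushed back 13 to 27 mm and contact force 6 to 14.5 N, mounting face centred on the pad within 9 mm sideways and 11 mm in height, flush within 0.13 rad, upright, still, and the robot not touching the stand (all of step 3); the arm keeps its last pose, push and grip.
It fails at once if a middle key is pressed (value of joint any of key2, key3 above 0.003 m).
It fails at once if the pad is pushed to the end of its travel (value of joint pad above 0.035 m or contact force between regulator and stand above 22 N).
It fails at once if a bystander is moved by more than 30 mm (distance of any of filter, weight, jar, screwdriver, wrench, calculator, mouse from where it was at the start of the episode above 0.03 m).
It also fails if it takes over 58 s, if anything falls off the work surface, if the arm or the gripper's body presses on something with over 40 N, if the wrist force passes 120 N, or if a joint passes its speed limit or range.

## Robot

A 6-joint arm with a two-finger parallel gripper is mounted at the origin on the work surface. World frame = base frame: x ahead of the robot, y to its left, z up, the work surface at z = 0. Lengths are in m, angles in rad, forces in N, time in s.
With the tool pointing down it reaches from about 0.4 to 0.925 m from the base axis. Payload 3.4 kg.
Tool frame: the origin (TCP) lies at the very end of the fingers, on their centre line; the grasp point (between the pads) lies 19 mm behind it (arm.grip_depth is the z of the grasp point in the tool frame, in m); z points along the fingers, y is the line along which they close (so a half turn about z gives the same grasp; the last joint's range is limited). The gripper opens to 85 mm and grips with 20 to 120 N. Pads are 22 mm wide; open, the fingers measure 114 mm over their backs; the gripper's body (76 mm by 85 mm) begins 54 mm behind the grasp point. The pads swing forward as they close: fully open they stand 13 mm farther back than shut.
Start: joints at [-1.222, 0.307, 1.506, -0, 1.328, -0.073], TCP at [0.236, -0.524, 0.231] pointing down, gripper open.
Joint ranges: [-3.12, 3.12], [-1.05, 2.28], [0.14, 2.33], [-1.42, 4.57], [0.1, 2.73], [-2.68, 2.68]. Speed limits (rad/s): [2.57, 2.57, 3.14, 3.14, 3.14, 3.14].

## Interface

Orientations are given as a unit quaternion [w, x, y, z].
In Python, from cell import arm gives the robot as it stands.
- The arm moves only by the tool arm_command, never from a script. Its argument "series" is a list of rows, each a list of 7 numbers: the shift along the tool's x, y, z in mm, then the turn, a rotation vector about the tool's x, y, z in degrees, then the opening, from 0 (shut) to 1 (fully open). A call has 1 to 12 rows; each row is the pose to reach, as a shift and turn from the pose commanded when the call began, along the tool's axes at that moment; what a row does not reach only later rows make up. A row lasts 1/10 s, in which the tool goes at most 50 mm and 8.59 degrees, less where a joint would pass 70% of its speed; a pose out of reach is approached as far as the arm can. A call with a gripper value outside its range is refused whole. The fingers move at their own pace and stop on an object; the grip force is fixed at half the most. Time passes only in rows, so rows that repeat a pose let the fingers close. It gives the time, the measured TCP pose, the force, the opening and the grip force at its end, in the units of the state.
- arm.state(): the state, without advancing time (a new reading comes with each control period).
- arm.read_camera(name): name is "side" or "top"; returns (picture, depth): 420x560x3 uint8, red, green, blue; 420x560 float32, m along the optical axis (not along the pixel's ray), 0 where there is no reading.
- arm.calibration(name): a dict with "K" (3x3 intrinsics, pixels), "cam_to_world" (4x4, takes a point from camera to world coordinates). Camera axes: x right, y down, z forward; pixel columns grow to the right and rows downward; lengths in m; the calibration is good to about 2 mm. A picture is of the moment at which its call begins. calibration takes no time and is no camera call.
- arm.sign_off(): hands the job in; it is judged then, once.
The state is a dict: "time_s": time; "joints": joint angles; "dq": joint speeds; "joint_efforts": joint torques, N m; "eef_pos": TCP position; "ee_rot": TCP orientation; "contact_force": force on the tool from outside, world axes, zero at the start; "moment": the same for the moment, N m; "opening": opening from 0.0 (shut) to 1.0 (fully open); "grasp_force": force on a finger pad.
Only numpy, scipy, OpenCV 4.12 (cv2) and the standard library are available. Lean on these libraries where they do the work, as an engineer would, in place of code of your own. Each camera call takes 0.05 s, during which the arm holds its last target. There are 200 camera calls.

## Working session

There is one attempt and no reset: what is moved stays moved. The work goes in short steps, Python scripts to look and compute and a tool call to move; the robot and the scene stay as the last step left them, time stands still between calls to the robot, and variables do not carry over. Pictures are saved under pics/ and viewed, at most 10 in all, crops included, and the job is handed in when it is done.

Besides the shell and the picture viewer there is one more tool, called after ">>>" as name(argument=value, ...), one argument or row to a line, values as JSON. arm_command: Moves the arm, as the interface text tells. Its arguments: {"type":"object","properties":{"series":{"type":"array"}},"required":["series"]}

```bash
mkdir -p pics
cat > h.py <<'E'
import numpy as np, cv2
from cell import arm
from scipy.spatial.transform import Rotation as R
def grab(n):
    im,d=arm.read_camera(n); np.savez(f'{n}.npz',im=im,d=d); return im,d
def cloud(n,d):
    c=arm.calibration(n);K=np.array(c['K']);T=np.array(c['cam_to_world'])
    v,u=np.mgrid[:d.shape[0],:d.shape[1]]
    p=np.stack([(u-K[0,2])/K[0,0]*d,(v-K[1,2])/K[1,1]*d,d],-1)
    w=p@T[:3,:3].T+T[:3,3]; w[d==0]=np.nan; return w
E
python3 - <<'E'
from h import *
for n in('top','side'):
    im,d=grab(n); cv2.imwrite(f'pics/{n}0.png',im[...,::-1]); c=arm.calibration(n); print(n,np.round(c['K'],1).tolist(),np.round(c['cam_to_world'],3).tolist(),(d==0).mean())
s=arm.state();print({k:np.round(v,3).tolist() for k,v in s.items()},arm.grip_depth)
E
```

```text
top [[430.6, 0.0, 283.7], [0.0, 430.6, 207.3], [0.0, 0.0, 1.0]] [[0.004, -0.984, 0.18, 0.315], [-1.0, -0.003, 0.005, 0.025], [-0.004, -0.181, -0.984, 1.261], [0.0, 0.0, 0.0, 1.0]] 0.0039880952380952385
side [[415.8, 0.0, 276.5], [0.0, 415.8, 209.0], [0.0, 0.0, 1.0]] [[-0.985, -0.076, 0.158, 0.337], [-0.174, 0.495, -0.851, 1.164], [-0.014, -0.866, -0.501, 0.744], [0.0, 0.0, 0.0, 1.0]] 0.004009353741496599
{'time_s': 0.1, 'joints': [-1.221, 0.308, 1.508, -0.0, 1.328, -0.073], 'dq': [0.001, -0.003, -0.001, -0.001, -0.001, -0.001], 'joint_efforts': [0.0, -45.853, -25.261, -0.0, 0.006, -0.0], 'eef_pos': [0.236, -0.524, 0.23], 'ee_rot': [-0.001, 0.978, 0.21, -0.0], 'contact_force': [-0.16, 0.677, 0.244], 'moment': [0.021, 0.003, -0.036], 'grasp_force': 0.0, 'opening': 1.002} -0.0187
```

View pics/top0.png

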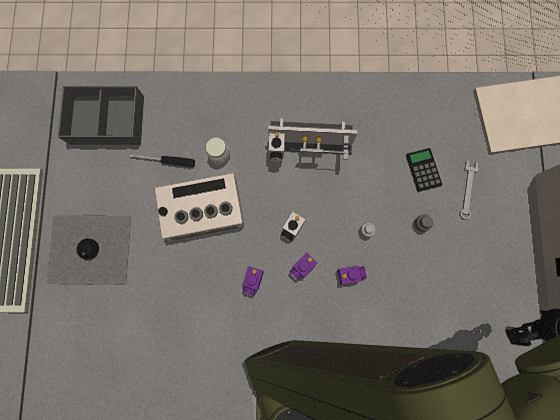

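View pics/side0.png

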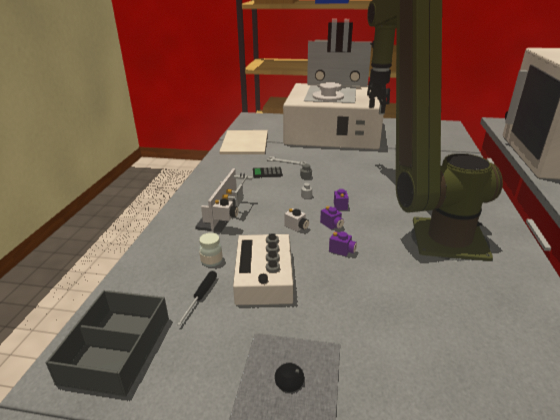

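The top view shows the controller's dial at (163,211) and its keys at (181,216), (196,214), (210,211) and (225,208). key1 is at (181,216), next to the dial, and key4 is at (225,208). There are five regulator-like things: 
- silver, standing free at (292,226)
- silver, already mounted on the stand, at (276,147)
- purple at (253,281), (303,266) and (352,275)

The free silver one at (292,226) fits: it is bare aluminium, loose, and its gauge faces the robot. I'll confirm with an enlarged crop and measure it.

```bash
cat > m.py <<'E'
from h import *
T=np.load('top.npz');S=np.load('side.npz')
a=cv2.resize(T['im'][100:310,140:370],None,fx=2.6,fy=2.6,interpolation=cv2.INTER_CUBIC)
cv2.imwrite('pics/crop1.png',a[...,::-1])
wt=cloud('top',T['d']);ws=cloud('side',S['d'])
for n,(u,v) in dict(dial=(163,211),k1=(181,216),k2=(196,214),k3=(210,211),k4=(225,208),reg=(292,226),cal=(425,170)).items():print(n,np.round(wt[v,u],3))
def near(w,c,r,z0,z1):
    m=(np.hypot(w[...,0]-c[0],w[...,1]-c[1])<r)&(w[...,2]>z0)&(w[...,2]<z1);return m
c=wt[226,292]
for nm,w in(('top',wt),('side',ws)):
    m=near(w,c,.06,.044,.056);p=w[m]
    print(nm,'reg top block',m.sum(),np.round(np.median(p,0),4), cv2.minAreaRect(p[:,:2].astype(np.float32)*1000))
    m=near(w,c,.06,.008,.08);p=w[m];print(' all',m.sum(),np.round(p.min(0),3),np.round(p.max(0),3),cv2.minAreaRect(p[:,:2].astype(np.float32)*1000))
E
python3 m.py
```

```text
dial [0.52  0.368 0.079]
k1 [0.505 0.316 0.085]
k2 [0.51  0.272 0.094]
k3 [0.519 0.235 0.09 ]
k4 [0.527 0.194 0.09 ]
reg [0.481 0.008 0.064]
cal [ 0.658 -0.39   0.014]
top reg top block 224 [0.4915 0.0034 0.0496] ((484.33660888671875, 7.575244903564453), (43.84540557861328, 71.00372314453125), 58.37003707885742)
 all 413 [ 0.436 -0.028  0.009] [0.523 0.039 0.068] ((478.135498046875, 11.341724395751953), (43.92555236816406, 85.57792663574219), 57.97383499145508)
side reg top block 109 [0.4882 0.0151 0.0504] ((484.7719421386719, 7.5107574462890625), (47.60675811767578, 74.31732940673828), 55.732566833496094)
 all 388 [ 0.446 -0.028  0.008] [0.524 0.041 0.065] ((484.0799560546875, 8.41311264038086), (47.709835052490234, 77.71903991699219), 58.29261016845703)
```

View pics/crop1.png

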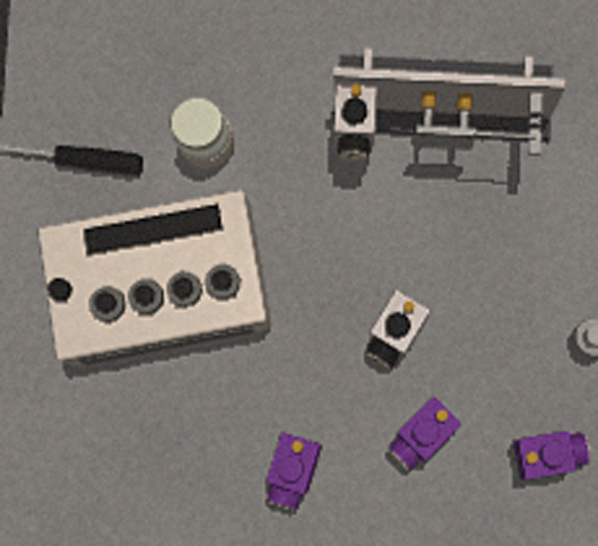

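The crop confirms it. The loose silver regulator is at crop (398,325), with its gauge towards the robot and its face pointing up and to the right. The other silver one, at crop (354,110), is fixed to the panel. Next I'll measure the keys and the stand in both views.

```bash
cat > m2.py <<'E'
from h import *
T=np.load('top.npz');S=np.load('side.npz')
W={'top':cloud('top',T['d']),'side':cloud('side',S['d'])}
def box(w,x0,x1,y0,y1,z0,z1):
    return w[(w[...,0]>x0)&(w[...,0]<x1)&(w[...,1]>y0)&(w[...,1]<y1)&(w[...,2]>z0)&(w[...,2]<z1)]
c=arm.calibration('top');K=np.array(c['K']);M=np.array(c['cam_to_world'])
def ray(u,v,z):
    d=M[:3,:3]@np.linalg.solve(K,[u,v,1]);return M[:3,3]+d*(z-M[2,3])/d[2]
for p in((107,303),(146,296),(184,288.5),(222,281)):print('key ray',np.round(ray(140+p[0]/2.6-.3,100+p[1]/2.6-.3,.087),4))
for n,w in W.items():
    p=box(w,.4,.65,.1,.42,.055,.073);r=cv2.minAreaRect(p[:,:2].astype(np.float32)*1000);print(n,'box',len(p),np.round(np.median(p[:,2]),3),r)
    p=box(w,.4,.65,.13,.345,.082,.10);print(n,'keys z',len(p),np.round(np.percentile(p[:,2],[10,50,90]),3))
    lab=None
    if len(p)>20:
        _,lab,ce=cv2.kmeans(p[:,:2].astype(np.float32),4,None,(3,50,1e-6),10,0)
        print(np.round(ce[np.argsort(-ce[:,1])],4).tolist(),np.bincount(lab.ravel()))
    for z0,z1 in((.105,.125),(.085,.103),(.06,.085)):
        p=box(w,.6,.80,-.16,.15,z0,z1)
        print(n,z0,len(p))
        for y in np.arange(-.15,.15,.02):
            q=p[abs(p[:,1]-y)<.01]
            if len(q)>3:print('  y%.2f n%d x %s'%(y,len(q),np.round(np.percentile(q[:,0],[2,25,50,75,98]),3)))
E
python3 m2.py
```

```text
key ray [0.5042 0.3155 0.087 ]
key ray [0.5119 0.2743 0.087 ]
key ray [0.5201 0.2341 0.087 ]
key ray [0.5284 0.1938 0.087 ]
top box 3618 0.065 ((539.392822265625, 275.198486328125), (153.7681427001953, 230.5256805419922), 11.114887237548828)
top keys z 187 [0.084 0.086 0.089]
[[0.5054000020027161, 0.3190000057220459], [0.5131000280380249, 0.2777000069618225], [0.5218999981880188, 0.2361000031232834], [0.5302000045776367, 0.19509999454021454]] [46 45 45 51]
top 0.105 502
  y-0.15 n42 x [0.696 0.736 0.738 0.742 0.746]
  y-0.13 n45 x [0.683 0.707 0.738 0.742 0.746]
  y-0.11 n44 x [0.683 0.738 0.74  0.745 0.749]
  y-0.09 n41 x [0.684 0.739 0.741 0.746 0.749]
  y-0.07 n36 x [0.687 0.74  0.743 0.746 0.749]
  y-0.05 n40 x [0.689 0.742 0.744 0.748 0.752]
  y-0.03 n34 x [0.692 0.743 0.745 0.749 0.752]
  y-0.01 n34 x [0.69  0.744 0.746 0.75  0.755]
  y0.01 n38 x [0.744 0.745 0.748 0.751 0.754]
  y0.03 n32 x [0.745 0.747 0.749 0.751 0.755]
  y0.05 n79 x [0.701 0.709 0.721 0.749 0.756]
  y0.07 n37 x [0.703 0.722 0.75  0.754 0.757]
top 0.085 587
  y-0.15 n59 x [0.667 0.686 0.707 0.732 0.738]
  y-
[... 2399 characters left out ...]
 x [0.745 0.746 0.746 0.747 0.747]
  y0.03 n13 x [0.691 0.694 0.704 0.746 0.749]
  y0.05 n50 x [0.673 0.691 0.7   0.734 0.749]
  y0.07 n125 x [0.676 0.704 0.72  0.74  0.756]
side 0.06 417
  y-0.15 n13 x [0.736 0.737 0.738 0.739 0.787]
  y-0.13 n13 x [0.737 0.739 0.739 0.74  0.785]
  y-0.11 n9 x [0.74  0.74  0.74  0.741 0.742]
  y-0.09 n6 x [0.74  0.74  0.74  0.741 0.742]
  y-0.07 n42 x [0.686 0.714 0.724 0.733 0.743]
  y-0.05 n20 x [0.686 0.688 0.688 0.743 0.744]
  y-0.03 n48 x [0.688 0.693 0.714 0.729 0.743]
  y-0.01 n28 x [0.688 0.692 0.695 0.736 0.745]
  y0.03 n13 x [0.776 0.783 0.789 0.795 0.798]
  y0.05 n37 x [0.673 0.674 0.776 0.786 0.795]
  y0.07 n186 x [0.674 0.693 0.715 0.738 0.757]
```

Keys check out: z is 0.086 with a 42 mm pitch, giving key1 at (.505,.319) and key4 at (.530,.196). Next I'll get the stand frame and the first move numbers.

```bash
cat >> h.py <<'E'
def go(pts,phi=None):
    """tool-frame shifts (mm) to world points, and turn about tool z (deg) to bring tool x to heading phi; z stays down"""
    s=arm.state();q=np.array(s['ee_rot']);r=R.from_quat(q[[1,2,3,0]]);p0=np.array(s['eef_pos'])
    for p in pts:print('shift',np.round(r.inv().apply(np.array(p)-p0)*1000,1))
    x=r.apply([1,0,0]);h=np.degrees(np.arctan2(x[1],x[0]))
    print('t',round(s['time_s'],2),'pos',np.round(p0,4),'head',round(h,1),'F',np.round(s['contact_force'],1),'op',round(float(s['opening']),3),'gf',round(float(s['grasp_force']),1),'j6',round(s['joints'][5],2))
    if phi is not None:
        Rt=R.from_matrix(np.c_[[np.cos(phi),np.sin(phi),0],[np.sin(phi),-np.cos(phi),0],[0,0,-1]]);print('turn',np.round((r.inv()*Rt).as_rotvec(degrees=True),1))
E
python3 - <<'E'
from h import *
T=np.load('top.npz');S=np.load('side.npz')
for n,D in(('top',T),('side',S)):
    w=cloud(n,D['d']).reshape(-1,3);w=w[~np.isnan(w[:,0])]
    f=w[(w[:,0]>.73)&(w[:,0]<.748)&(w[:,1]>-.15)&(w[:,1]<.03)&(w[:,2]>.06)&(w[:,2]<.103)]
    f=f[abs(f[:,0]-(.7455+.057*f[:,1]))<.004]
    k=np.polyfit(f[:,1],f[:,0],1);yaw=-np.arctan(k[0])
    o=np.array([k[1],0]);ex=np.array([np.cos(yaw),np.sin(yaw)]);ey=np.array([-ex[1],ex[0]])
    L=np.c_[(w[:,:2]-o)@ex,(w[:,:2]-o)@ey,w[:,2]]
    t=L[(abs(L[:,0]-.004)<.012)&(L[:,2]>.107)&(L[:,2]<.122)&(abs(L[:,1])<.3)]
    print(n,'yaw',yaw,'o',o,'panel top y',np.percentile(t[:,1],[0,1,99,100]),'x',np.percentile(t[:,0],[2,98]))
    p=L[(abs(L[:,0]+.052)<.009)&(L[:,2]>.04)&(L[:,2]<.115)&(L[:,1]>-.16)&(L[:,1]<.04)]
    h,e=np.histogram(p[:,1],np.arange(-.15,.045,.005))
    print(' hist',dict(zip(np.round(e,3).tolist(),h.tolist())))
    for y0 in np.arange(-.16,.03,.01):
        q=p[(p[:,1]>y0)&(p[:,1]<y0+.01)]
        if len(q)>1:print('  y%.2f n%d z %s x %s'%(y0,len(q),np.round(np.percentile(q[:,2],[2,50,98]),3),np.round(np.percentile(q[:,0],[5,50]),3)))
    m=L[(L[:,0]<-.01)&(L[:,0]>-.06)&(L[:,1]>.015)&(L[:,1]<.14)&(L[:,2]>.08)&(L[:,2]<.104)]
    print(' mounted y',np.percentile(m[:,1],[1,99]))
go([(.45,-.1,.2),(.505,.319,.13)])
E
```

```text
top yaw -0.05111856675039179 o [0.74446734 0.        ] panel top y [-0.17106895 -0.16925373  0.07419769  0.07663796] x [-0.00130557  0.0097642 ]
 hist {-0.15: 12, -0.145: 9, -0.14: 9, -0.135: 3, -0.13: 2, -0.125: 1, -0.12: 2, -0.115: 4, -0.11: 4, -0.105: 4, -0.1: 3, -0.095: 3, -0.09: 4, -0.085: 4, -0.08: 14, -0.075: 13, -0.07: 16, -0.065: 16, -0.06: 17, -0.055: 16, -0.05: 14, -0.045: 15, -0.04: 14, -0.035: 14, -0.03: 15, -0.025: 13, -0.02: 12, -0.015: 0, -0.01: 0, -0.005: 0, 0.0: 0, 0.005: 0, 0.01: 0, 0.015: 0, 0.02: 0, 0.025: 0, 0.03: 18, 0.035: 14}
  y-0.15 n21 z [0.095 0.101 0.106] x [-0.06  -0.054]
  y-0.14 n12 z [0.094 0.102 0.108] x [-0.058 -0.054]
  y-0.13 n3 z [0.108 0.11  0.11 ] x [-0.055 -0.055]
  y-0.12 n6 z [0.107 0.109 0.112] x [-0.056 -0.055]
  y-0.11 n8 z [0.104 0.106 0.112] x [-0.055 -0.054]
  y-0.10 n6 z [0.103 0.104 0.106] x [-0.055 -0.054]
  y-0.09 n8 z [0.104 0.106 0.108] x [-0.056 -0.054]
  y-0.08 n27 z [0.052 0.087 0.106] x [-0.056 -0.055]
  y-0.07 n32 z [0.05  0.089 0.106] x [-0.056 -0.054]
  y-0.06 n33 z [0.046 0.086 0.107] x [-0.056 -0.054]
  y-0.05 n29 z [0.
[... 995 characters left out ...]
n3 z [0.105 0.108 0.11 ] x [-0.056 -0.055]
  y-0.10 n3 z [0.101 0.107 0.108] x [-0.055 -0.054]
  y-0.09 n5 z [0.098 0.103 0.107] x [-0.055 -0.054]
  y-0.08 n15 z [0.052 0.077 0.102] x [-0.056 -0.055]
  y-0.07 n21 z [0.051 0.088 0.105] x [-0.056 -0.055]
  y-0.06 n15 z [0.054 0.076 0.104] x [-0.056 -0.055]
  y-0.05 n17 z [0.055 0.09  0.105] x [-0.056 -0.055]
  y-0.04 n15 z [0.052 0.083 0.105] x [-0.056 -0.055]
  y-0.03 n26 z [0.051 0.082 0.105] x [-0.056 -0.054]
  y-0.02 n24 z [0.056 0.08  0.103] x [-0.056 -0.052]
 mounted y [0.03229314 0.075569  ]
shift [ 369.3 -298.5   31.1]
shift [ 591.4 -657.9  101.8]
t 0.1 pos [ 0.2357 -0.5238  0.2305] head 24.2 F [-0.2  0.7  0.2] op 1.002 gf 0.0 j6 -0.07
```

>>> arm_command(
  series=[
    [370,-300,30,0,0,0,0],
    [370,-300,30,0,0,0,0],
    [370,-300,30,0,0,0,0],
    [370,-300,30,0,0,0,0],
    [370,-300,30,0,0,0,0],
    [370,-300,30,0,0,0,0],
    [370,-300,30,0,0,0,0],
    [370,-300,30,0,0,0,0],
    [370,-300,30,0,0,0,0],
    [450,-430,60,0,0,0,0],
    [500,-520,80,0,0,0,0],
    [530,-560,100,0,0,0,0],
  ],
)

```text
time_s: 1.3
eef_pos: [0.461, 0.024, 0.1736]
ee_rot: [0.0, 0.978, 0.21, 0.0]
contact_force: [0.6, -0.4, 0.8]
opening: 0.002
grasp_force: 0.0
```

```bash
python3 -c "
from h import *
go([(.505,.319,.13),(.505,.319,.1),(.505,.319,.081)],0.42)"
```

```text
shift [ 161.1 -251.    43.6]
shift [ 161.1 -251.    73.6]
shift [ 161.1 -251.    92.6]
t 1.3 pos [0.461  0.024  0.1736] head 24.2 F [ 0.6 -0.4  0.8] op 0.002 gf 0.0 j6 1.11
turn [ 0.  -0.   0.2]
```

>>> arm_command(
  series=[
    [161,-251,30,0,0,0,0],
    [161,-251,30,0,0,0,0],
    [161,-251,40,0,0,0,0],
    [161,-251,44,0,0,0,0],
    [161,-251,44,0,0,0,0],
    [161,-251,44,0,0,0,0],
    [161,-251,44,0,0,0,0],
    [161,-251,44,0,0,0,0],
    [161,-251,44,0,0,0,0],
    [161,-251,44,0,0,0,0],
  ],
)

```text
time_s: 2.3
eef_pos: [0.5046, 0.3152, 0.1301]
ee_rot: [0.0, 0.978, 0.209, -0.0]
contact_force: [-0.0, 0.5, 1.1]
opening: -0.004
grasp_force: 0.0
```

```bash
python3 -c "
from h import *
go([(.505,.319,.13),(.505,.319,.09),(.505,.319,.0815)],0.42)"
```

```text
shift [ 1.9 -3.3  0.1]
shift [ 1.9 -3.3 40.1]
shift [ 2.  -3.3 48.6]
t 2.3 pos [0.5046 0.3152 0.1301] head 24.1 F [-0.   0.5  1.1] op -0.004 gf 0.0 j6 1.64
turn [0.  0.  0.1]
```

>>> arm_command(
  series=[
    [2,-3,20,0,0,0,0],
    [2,-3,35,0,0,0,0],
    [2,-3,42,0,0,0,0],
    [2,-3,45,0,0,0,0],
    [2,-3,48,0,0,0,0],
    [2,-3,49,0,0,0,0],
    [2,-3,49,0,0,0,0],
    [2,-3,49,0,0,0,0],
  ],
)

```text
time_s: 3.1
eef_pos: [0.5059, 0.3205, 0.0816]
ee_rot: [-0.0, 0.978, 0.21, 0.001]
contact_force: [0.0, -1.9, 4.2]
opening: -0.003
grasp_force: 1.8
```

>>> arm_command(
  series=[
    [0,0,1,0,0,0,0],
    [0,0,1.5,0,0,0,0],
    [0,0,1.5,0,0,0,0],
    [0,0,1.5,0,0,0,0],
  ],
)

```text
time_s: 3.5
eef_pos: [0.506, 0.3206, 0.0809]
ee_rot: [-0.0, 0.978, 0.21, 0.001]
contact_force: [-1.7, -4.1, 11.1]
opening: 0.0
grasp_force: 5.4
```

```bash
python3 -c "
from h import *
go([(.505,.319,.12),(.53,.196,.12),(.53,.196,.0815)],0.42)"
```

```text
shift [ -1.5   1.1 -39.1]
shift [-29.2 123.5 -39.1]
shift [-29.3 123.5  -0.6]
t 3.5 pos [0.506  0.3206 0.0809] head 24.2 F [-1.7 -4.1 11.1] op 0.0 gf 5.4 j6 1.64
turn [ 0.  -0.1  0.2]
```

>>> arm_command(
  series=[
    [0,0,-20,0,0,0,0],
    [0,0,-40,0,0,0,0],
    [-15,60,-40,0,0,0,0],
    [-29,123,-40,0,0,0,0],
    [-29,123,-40,0,0,0,0],
    [-29,123,-40,0,0,0,0],
    [-29,123,-30,0,0,0,0],
    [-29,123,-10,0,0,0,0],
    [-29,123,-4,0,0,0,0],
    [-29,123,-1,0,0,0,0],
    [-29,123,0,0,0,0,0],
    [-29,123,0,0,0,0,0],
  ],
)

```text
time_s: 4.7
eef_pos: [0.5288, 0.1977, 0.0809]
ee_rot: [-0.0, 0.978, 0.211, -0.0]
contact_force: [-3.3, -2.0, 12.4]
opening: -0.003
grasp_force: 6.5
```

>>> arm_command(
  series=[
    [0,0,0,0,0,0,0],
    [0,0,-20,0,0,0,0],
    [0,0,-60,0,0,0,0],
    [0,0,-60,0,0,0,0],
  ],
)

```text
time_s: 5.1
eef_pos: [0.5328, 0.1988, 0.144]
ee_rot: [-0.001, 0.978, 0.211, 0.005]
contact_force: [2.2, 0.6, 0.9]
opening: -0.002
grasp_force: 0.0
```

```bash
python3 -c "
from h import *
go([(.4915,.0033,.12)],-.556)"
```

```text
shift [-118.4  161.2   23. ]
t 5.1 pos [0.5328 0.1988 0.144 ] head 24.3 F [2.2 0.6 0.9] op -0.002 gf 0.0 j6 1.43
turn [-0.2 -0.5 56.2]
```

>>> arm_command(
  series=[
    [-118,161,0,0,0,8,1],
    [-118,161,0,0,0,16,1],
    [-118,161,0,0,0,24,1],
    [-118,161,0,0,0,32,1],
    [-118,161,0,0,0,40,1],
    [-118,161,10,0,0,48,1],
    [-118,161,23,0,0,56,1],
    [-118,161,23,0,0,56,1],
    [-118,161,23,0,0,56,1],
    [-118,161,23,0,0,56,1],
  ],
)

```text
time_s: 6.1
eef_pos: [0.4883, 0.0017, 0.1166]
ee_rot: [-0.0, 0.962, -0.272, 0.0]
contact_force: [0.2, -0.1, 0.6]
opening: 1.001
grasp_force: 0.0
```

```bash
python3 -c "
from h import *
go([(.4915,.0033,.12),(.4915,.0033,.012)],-.556)
im,d=grab('side');cv2.imwrite('pics/s1.png',cv2.resize(im[140:280,220:400],None,fx=3.5,fy=3.5)[...,::-1])"
```

```text
shift [ 1.9 -3.  -3.4]
shift [  1.8  -3.  104.6]
t 6.1 pos [0.4883 0.0017 0.1166] head -31.6 F [ 0.2 -0.1  0.6] op 1.001 gf 0.0 j6 2.04
turn [-0.  -0.   0.3]
```

View pics/s1.png

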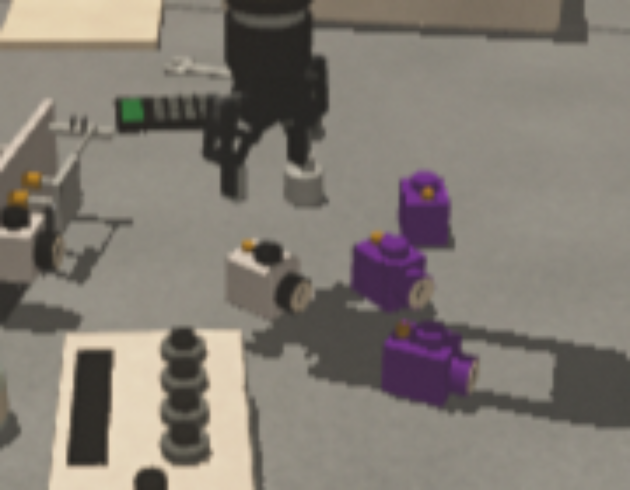

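The open gripper hangs over the silver regulator, which is at crop (265,275). Nothing sits under either finger, so I'll descend.

>>> arm_command(
  series=[
    [2,-3,20,0,0,0,1],
    [2,-3,50,0,0,0,1],
    [2,-3,75,0,0,0,1],
    [2,-3,92,0,0,0,1],
    [2,-3,101,0,0,0,1],
    [2,-3,104,0,0,0,1],
    [2,-3,104,0,0,0,1],
    [2,-3,104,0,0,0,0.6],
  ],
)

```text
time_s: 6.95
eef_pos: [0.4921, 0.0027, 0.0132]
ee_rot: [-0.0, 0.962, -0.274, 0.001]
contact_force: [-0.2, 0.1, -0.2]
opening: 0.861
grasp_force: 0.0
```

>>> arm_command(
  series=[
    [0,0,0,0,0,0,0],
    [0,0,0,0,0,0,0],
    [0,0,0,0,0,0,0],
    [0,0,0,0,0,0,0],
    [0,0,0,0,0,0,0],
    [0,0,0,0,0,0,0],
  ],
)

```text
time_s: 7.55
eef_pos: [0.4919, 0.0026, 0.0133]
ee_rot: [-0.0, 0.962, -0.274, 0.001]
contact_force: [-0.2, 0.7, 6.6]
opening: 0.507
grasp_force: 62.1
```

```bash
python3 -c "
from h import *
go([(.4915,.0033,.012)],-.052)"
```

```text
shift [-0.8 -0.4  1.3]
t 7.55 pos [0.4919 0.0026 0.0133] head -31.8 F [-0.2  0.7  6.6] op 0.507 gf 62.1 j6 2.04
turn [ -0.   -0.1 -28.8]
```

>>> arm_command(
  series=[
    [0,0,-20,0,0,0,0],
    [0,0,-50,0,0,0,0],
    [0,0,-51,0,0,0,0],
    [0,0,-51,0,0,0,0],
  ],
)

```text
time_s: 7.95
eef_pos: [0.4915, 0.0026, 0.0638]
ee_rot: [-0.0, 0.962, -0.274, 0.001]
contact_force: [-1.3, -0.8, -2.1]
opening: 0.51
grasp_force: 61.9
```

```bash
python3 -c "
from h import *
go([(.6197,-.0411,.064)],-.052)"
```

```text
shift [132.  -30.3  -0. ]
t 7.95 pos [0.4915 0.0026 0.0638] head -31.8 F [-1.3 -0.8 -2.1] op 0.51 gf 61.9 j6 2.04
turn [ -0.   -0.1 -28.8]
```

>>> arm_command(
  series=[
    [30,-7,0,0,0,-8,0],
    [60,-14,0,0,0,-16,0],
    [90,-21,0,0,0,-24,0],
    [115,-26,0,0,0,-28.8,0],
    [132,-30,0,0,0,-28.8,0],
    [132,-30,0,0,0,-28.8,0],
    [132,-30,0,0,0,-28.8,0],
    [132,-30,0,0,0,-28.8,0],
    [132,-30,0,0,0,-28.8,0],
  ],
)

```text
time_s: 8.85
eef_pos: [0.6174, -0.0408, 0.0628]
ee_rot: [-0.0, 1.0, -0.026, -0.001]
contact_force: [-0.4, 0.4, -1.8]
opening: 0.513
grasp_force: 61.7
```

```bash
cat > look.py <<'E'
from h import *
import sys
go([(.6197,-.0411,.064)],-.052)
o=np.array([.745,0]);yaw=-.052;ex=np.array([np.cos(yaw),np.sin(yaw)]);ey=np.array([-ex[1],ex[0]])
pf=np.array([.6876,-.0446])
ims=[]
for n in('top','side'):
    im,d=grab(n);w=cloud(n,d)
    L=np.stack([(w[...,:2]-pf)@ex,(w[...,:2]-pf)@ey,w[...,2]],-1)
    sil=(im.min(-1)>115)
    for nm,m in(('all',np.ones_like(sil)),('silver',sil)):
        q=L[m&(L[...,0]>-.12)&(L[...,0]<-.008)&(abs(L[...,1])<.06)&(L[...,2]>.03)&(L[...,2]<.12)]
        print(n,nm,len(q),'x',np.round(np.percentile(q[:,0],[2,50,98]),3),'y',np.round(np.percentile(q[:,1],[2,50,98]),3),'z',np.round(np.percentile(q[:,2],[2,50,98]),3))
    q=L[sil&(L[...,0]>-.12)&(L[...,0]<-.008)&(abs(L[...,1])<.06)&(L[...,2]>.088)&(L[...,2]<.108)]
    if len(q)>10:print(n,'block top rect',cv2.minAreaRect(q[:,:2].astype(np.float32)*1000),'z',np.median(q[:,2]))
    uv=np.argwhere(np.linalg.norm(np.nan_to_num(L,nan=9)-[-.03,0,.08],axis=-1)<.12)
    r,c=uv.mean(0).astype(int);k=cv2.resize(im[max(r-50,0):r+50,max(c-65,0):c+65],(390,300),interpolation=cv2.INTER_CUBIC);ims.append(k)
cv2.imwrite(f'pics/{sys.argv[1]}.png',np.hstack(ims)[...,::-1])
E
python3 look.py l1
```

```text
shift [ 2.3  0.2 -1.2]
t 8.85 pos [ 0.6174 -0.0408  0.0628] head -3.0 F [-0.4  0.4 -1.8] op 0.513 gf 61.7 j6 1.49
turn [-0.   0.1  0. ]
top all 98 x [-0.09  -0.082 -0.07 ] y [-0.044  0.008  0.047] z [0.076 0.11  0.12 ]
top silver 6 x [-0.088 -0.085 -0.081] y [-0.018 -0.014  0.021] z [0.099 0.101 0.103]
side all 360 x [-0.117 -0.082 -0.044] y [-0.022  0.02   0.051] z [0.055 0.086 0.118]
side silver 2 x [-0.044 -0.043 -0.043] y [0.017 0.019 0.02 ] z [0.099 0.1   0.101]
```

View pics/l1.png

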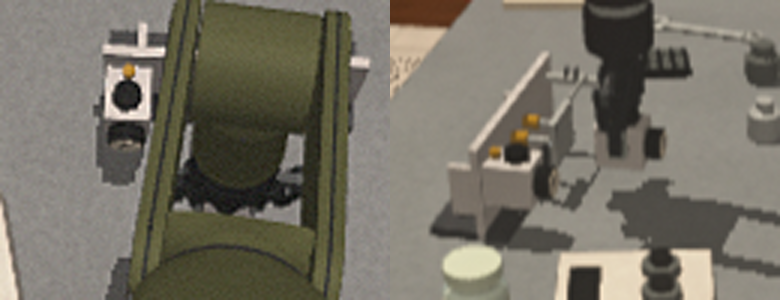

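Side crop: the regulator is held upright at (620,140) and the pad is ahead of it at (560,135). Measured, the face is about 43 mm from the pad, its side sits at y = +20–22 mm, and its top is at z = 0.10. All of this fits, so I'll advance.

>>> arm_command(
  series=[
    [10,0,-1,0,0,0,0],
    [20,0,-1,0,0,0,0],
    [28,0,-1,0,0,0,0],
    [34,0,-1,0,0,0,0],
    [38,0,-1,0,0,0,0],
    [42,0,-1,0,0,0,0],
    [45,0,-1,0,0,0,0],
    [47,0,-1,0,0,0,0],
    [47,0,-1,0,0,0,0],
    [47,0,-1,0,0,0,0],
  ],
)

```text
time_s: 9.95
eef_pos: [0.6652, -0.0437, 0.0641]
ee_rot: [-0.0, 1.0, -0.026, -0.001]
contact_force: [-2.9, -0.1, -0.9]
opening: 0.504
grasp_force: 61.8
```

>>> arm_command(
  series=[
    [3,0,0,0,0,0,0],
    [6,0,0,0,0,0,0],
    [9,0,0,0,0,0,0],
    [11,0,0,0,0,0,0],
    [13,0,0,0,0,0,0],
    [14,0,0,0,0,0,0],
    [14,0,0,0,0,0,0],
    [14,0,0,0,0,0,0],
    [14,0,0,0,0,0,0],
    [14,0,0,0,0,0,0],
  ],
)

```text
time_s: 10.95
eef_pos: [0.6773, -0.0443, 0.0641]
ee_rot: [-0.0, 1.0, -0.026, -0.003]
contact_force: [-8.4, 0.3, 1.3]
opening: 0.51
grasp_force: 62.0
```

```bash
cat > look2.py <<'E'
from h import *
go([],-.052)
o=np.array([.745,0]);yaw=-.052;ex=np.array([np.cos(yaw),np.sin(yaw)]);ey=np.array([-ex[1],ex[0]]);pf=np.array([.6876,-.0446])
im,d=grab('side');w=cloud('side',d)
L=np.stack([(w[...,:2]-pf)@ex,(w[...,:2]-pf)@ey,w[...,2]],-1)
for nm,b in dict(ptr=(-.02,.045,-.09,-.04,.09,.112),pad=(-.01,.045,.024,.034,.05,.11)).items():
    q=L[(L[...,0]>b[0])&(L[...,0]<b[1])&(L[...,1]>b[2])&(L[...,1]<b[3])&(L[...,2]>b[4])&(L[...,2]<b[5])]
    print(nm,len(q),np.round(np.percentile(q,[5,50,95],axis=0),3).tolist() if len(q) else '')
cv2.imwrite('pics/l2.png',cv2.resize(im[150:260,180:330],(800,586),interpolation=cv2.INTER_CUBIC)[...,::-1])
E
python3 look2.py
```

```text
t 10.95 pos [ 0.6773 -0.0443  0.0641] head -3.0 F [-8.4  0.3  1.3] op 0.51 gf 62.0 j6 1.5
turn [-0.   0.3  0. ]
ptr 0 
pad 51 [[-0.007, 0.024, 0.063], [0.019, 0.028, 0.082], [0.038, 0.032, 0.102]]
```

View pics/l2.png

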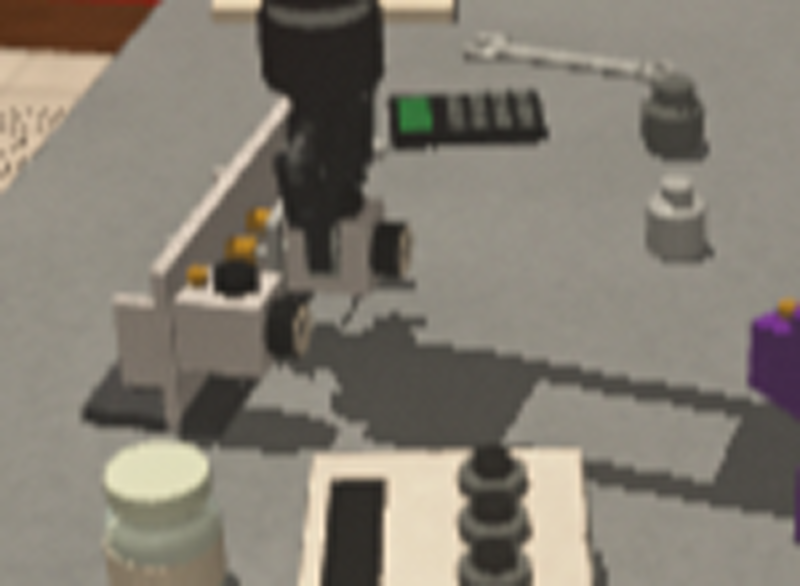

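The regulator sits flush against the pad, with its block at (340,250) and the pad edge at (275,240), upright and with nothing else touching. The force is 8.4 N and the travel about 17 mm. I'll add 3 mm and hold.

>>> arm_command(
  series=[
    [1,0,0,0,0,0,0],
    [2,0,0,0,0,0,0],
    [3,0,0,0,0,0,0],
    [3,0,0,0,0,0,0],
    [3,0,0,0,0,0,0],
    [3,0,0,0,0,0,0],
    [3,0,0,0,0,0,0],
    [3,0,0,0,0,0,0],
    [3,0,0,0,0,0,0],
    [3,0,0,0,0,0,0],
    [3,0,0,0,0,0,0],
    [3,0,0,0,0,0,0],
  ],
)

```text
time_s: 12.2
eef_pos: [0.6797, -0.0444, 0.0641]
ee_rot: [-0.0, 1.0, -0.026, -0.003]
contact_force: [-9.1, 0.6, 2.3]
opening: 0.511
grasp_force: 62.1
```

>>> arm_command(
  series=[
    [0,0,0,0,0,0,0],
    [0,0,0,0,0,0,0],
    [0,0,0,0,0,0,0],
    [0,0,0,0,0,0,0],
    [0,0,0,0,0,0,0],
    [0,0,0,0,0,0,0],
    [0,0,0,0,0,0,0],
    [0,0,0,0,0,0,0],
    [0,0,0,0,0,0,0],
    [0,0,0,0,0,0,0],
    [0,0,0,0,0,0,0],
    [0,0,0,0,0,0,0],
  ],
)

```text
time_s: 13.4
eef_pos: [0.6798, -0.0444, 0.0641]
ee_rot: [-0.0, 1.0, -0.026, -0.003]
contact_force: [-10.3, -1.0, 3.3]
opening: 0.503
grasp_force: 62.1
```

```bash
sed -i 's/l2.png/l3.png/' look2.py; python3 look2.py
```

```text
t 13.4 pos [ 0.6798 -0.0444  0.0641] head -3.0 F [-10.3  -1.    3.3] op 0.503 gf 62.1 j6 1.5
turn [-0.   0.4  0. ]
ptr 4 [[-0.016, -0.089, 0.096], [-0.013, -0.088, 0.098], [-0.009, -0.085, 0.105]]
pad 57 [[-0.009, 0.025, 0.068], [0.021, 0.028, 0.084], [0.039, 0.033, 0.102]]
```

```bash
python3 -c "
from cell import arm
print(arm.sign_off())"
```

```text
the job is handed in; nothing more can be done
None
```

I pressed key1 then key4 to the bottom of their travel, and handed the job in at 13.4 s with the loose silver regulator held upright against the pad at about 10 N (roughly 20 mm of travel); sign-off returned no verdict, and I judged the pointer's place between the fins from force and travel because the camera couldn't show it.

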